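# Change the wax blank and tighten the carving clamp to its click

## Task

Take the square wax block out of the carving clamp and set it down flat on the bench beside the clamp. Then lay the longest and narrowest of the wax blocks near it flat and lengthwise in the clamp, centred across the bed, and turn the knob clockwise until its slip clutch clicks with the block held between jaw and stop; then stop turning, because the clutch must not be wound on and on. Leave the rest of the bench as it is.

Things in the scene. Friction and masses are not known exactly. Their poses are not given: they have to be found in the camera images.
- clamp: Small carving clamp screwed to the bench: dark base plate 214 x 72 mm, aluminium bed 40 mm wide whose top is 20 mm above the bench, grey gear housing 54 x 56 mm and 50 mm high with the black knob on top. Origin at bench level under the bed, midway along the nominal work space. Its x axis runs along the bed from the end stop to the knob, y across the bed, z up. The knob's axis is vertical, at x = 101 mm, y = 0. The bed is open on both its y sides.
- stop: Fixed steel end stop on the bed, 40 mm wide, 22 mm thick, rising 26 mm above the bed (30 mm with its bolt head). Origin at the foot of the face that touches the work, at bed height; x points along the bed towards the jaw (same axes as the clamp). It is bolted 34 to 44 mm on the -x side of the clamp's origin, different each time, so the open gap between stop and jaw is 68 to 78 mm.
- jaw_face (a point): Foot of the moving jaw's working face, at bed height, middle of its 40 mm width; the jaw rises 26 mm above the bed. It starts fully open, 34 mm on the +x side of the clamp's origin, and moves towards the stop.
- jaw (a joint): Travel of the moving jaw, m: 0 fully open, grows as it closes towards the stop, at most 0.034. Turning the knob clockwise seen from above closes it, 12 mm per radian; anticlockwise opens it; it stays where it is left.
- cap_centre (a point): Middle of the black fluted knob: a round cap 34 mm in diameter and 28 mm high on a vertical axis, from 57 to 85 mm above the bench; this point is on the axis, 71 mm above the bench. Any grip direction does. The knob needs about 0.11 N m to run and slips at 0.24 N m.
- clutch (a joint): Slip of the knob's torque-limiting clutch, rad: 0 at the start; stays near 0 while the knob drives the jaw and grows with the knob's further clockwise turning once the jaw is blocked and the set torque is reached. It has clicked at 0.4. A brass pin 8 mm across in the middle of the knob's top, flush at the start, rises 8 mm per radian of slip: at the click it stands out 3 mm, at the limit 16 mm. Beyond 2.0 the clutch counts as overwound. It does not go back by itself.
- long_blank: The longest and narrowest of the three wax blocks at the front of the bench (any blocks far back among the bottles are stock, not meant): 31 mm along its x, 56 mm along its y, 27 mm high; plain box with rounded edges. Origin at the middle of its underside. To be clamped with its 56 mm along the clamp's x axis, either way round.
- square_blank: The square wax block, 41 x 41 mm, 23 mm high, at the start lying loose on the clamp's bed between stop and jaw. Origin at the middle of its underside.
- tin: Bystander, to be left where it is: round lidded tin, 61 mm across, 28 high. Origin at the middle of its underside.
- sanding_block: Bystander, to be left where it is: cork sanding block 49 x 91 x 30 mm (long side along its y). Origin at the middle of its underside.
- mould: Bystander, to be left where it is: small five-sided open silicone mould, 56 mm across, 24 high. Origin at the middle of its underside.
- glue_bottle: Bystander, to be left where it is: small glue bottle with a pointed cap, 30 mm across, 78 high. Origin at the middle of its underside.
- middle_blank: Bystander, to be left where it is: the other wax block on the bench: 36 x 51 x 21 mm, lower and broader than the long one; not to be used. Origin at the middle of its underside.
Mind the look-alikes: they are no part of the job. What is shaped like the square_blank but blue or purple is not meant.

How it is judged:
By the outcome, as a careful person would: the job done as asked, in the order asked, and still so for the second after the job is handed in, with the robot touching nothing.
It also fails if it takes over 72 s, if anything falls off the work surface, if the arm or the gripper's body presses on something with over 40 N, if the wrist force passes 120 N, or if a joint passes its speed limit or range.

## Robot

A 7-joint arm with a two-finger parallel gripper is mounted at the origin on a cart in front of the work surface, level with it; the furniture and walls round the work are solid. World frame = base frame: x ahead of the robot, y to its left, z up, the work surface at z = 0. Lengths are in m, angles in rad, forces in N, time in s.
With the tool pointing down it reaches from about 0.4 to 0.85 m from the base axis. Payload 10.4 kg.
Tool frame: the origin (TCP) lies at the very end of the fingers, on their centre line; the grasp point (between the pads) lies 19 mm behind it; z points along the fingers, y is the line along which they close (so a half turn about z gives the same grasp; the last joint's range is limited). The gripper opens to 85 mm and grips with 20 to 120 N. Pads are 22 mm wide; open, the fingers measure 114 mm over their backs; the gripper's body (76 mm by 85 mm) begins 54 mm behind the grasp point. The pads swing forward as they close: fully open they stand 13 mm farther back than shut.
Start: joints at [-1.339, 0.332, -0.065, 1.46, 0.022, 1.35, -0.088], TCP at [0.158, 0.605, 0.231] pointing down, gripper open.
Joint ranges: [-2.6, 2.6], [-0.5, 2.12], [-1.47, 1.34], [0.16, 2.42], [-1.27, 4.41], [0.06, 2.06], [-2.6, 2.6]. Speed limits (rad/s): [2.22, 2.22, 2.79, 2.79, 3.14, 3.14, 3.14].

## Interface

Orientations are given as a 3x3 rotation matrix whose columns are the frame's x, y, z axes.
In Python, from station import manip gives the robot as it stands. Calls block until the motion is done:
- manip.move_to(position, orientation): joint-space move of the TCP to a pose.
- manip.move_linear(position, rate=0.15, orientation=None): straight line of the TCP; orientation=None keeps the orientation; rate is the mean speed in m/s.
- manip.move_j(angles): joint-space move.
- manip.open_gripper() and manip.grab(effort=None): open the fingers fully, or close them until they stop; effort is the grip in N (None keeps the last).
- manip.dwell(seconds).
- manip.ik(position, orientation): joint angles nearest the present ones, or None.
- manip.get_image(name): name is "scene" or "top"; returns the picture (400x640x3 uint8, red, green, blue); there is no depth.
- manip.get_calibration(name): a dict with "fx", "fy", "cx", "cy" (pixels), "R" (3x3) and "t" (3): a world point X has camera coordinates R X + t. Camera axes: x right, y down, z forward; pixel columns grow to the right and rows downward; lengths in m; the calibration is good to about 2 mm. A picture is of the moment at which its call begins. get_calibration takes no time and is no camera call.
A pose or a line that the arm cannot do raises manip.IKError and nothing moves.
- manip.close_job(): hands the job in; it is judged then, once.
Trained networks look in the newest picture that a camera, given by its name, has taken for a name from the list of things; names that differ only in an ending like _2 or _b are one class to them, and where a whole thing is asked for, a point or a joint stands for the part that bears it (a point fixed in the world has none). Each returns a list of dicts, best first, with "score" (0 to 1); they miss things now and then, are a little off and sometimes report something else, mostly with a low value. They report only what shows in the picture. A call takes as long as a camera call. They do not tell look-alikes from the thing itself.
- manip.search_frame(camera, target): "uv" ([column, row] in pixels, amid what is visible of it).
- manip.outline_of(camera, target): "region" (400x640 bool, what is visible of it) and "uv" ([column, row] in pixels, amid what is visible of it).
Readings, each from a call of its own:
- manip.read_time_s(): time.
- manip.read_joint_pos(): joint angles.
- manip.read_joint_vel(): joint speeds.
- manip.read_tau(): joint torques, N m.
- manip.read_tool_pos(): TCP position.
- manip.read_tool_rot(): TCP orientation.
- manip.read_wrist_force(): force on the tool from outside, world axes, zero at the start.
- manip.read_ft_torque(): the same for the moment, N m.
- manip.read_opening(): finger opening in m.
- manip.read_grasp_force(): force on a finger pad.
Only numpy, scipy, OpenCV 4.12 (cv2) and the standard library are available. Lean on these libraries where they do the work, as an engineer would, in place of code of your own. Each camera call takes 0.05 s, during which the arm holds its last target. There are 200 camera calls.

## Working session

There is one attempt and no reset: what is moved stays moved. The work goes in short steps, each a Python script; the robot and the scene stay as the last script left them, time stands still between calls to the robot, and variables do not carry over. Pictures are saved under pics/ and viewed, at most 10 in all, crops included, and the job is handed in when it is done.

```bash
mkdir -p pics
python3 - <<'E'
from station import manip
import cv2,numpy as np
np.set_printoptions(precision=4,suppress=True)
for n in("scene","top"):
    im=manip.get_image(n); cv2.imwrite(f"pics/{n}0.png",im[:,:,::-1])
    c=manip.get_calibration(n); print(n,c)
    for t in("clamp","stop","jaw_face","cap_centre","long_blank","square_blank","middle_blank"):
        print(t,[(np.round(d["uv"]),round(d["score"],2)) for d in manip.search_frame(n,t)][:5])
print(manip.read_time_s(),manip.read_tool_rot())
E
```

```text
scene {'fx': 455.8732311873131, 'fy': 455.8732311873131, 'cx': 329.547635797876, 'cy': 207.8098727446671, 'R': array([[ 0.8407, -0.5416,  0.0024],
       [-0.3436, -0.5367, -0.7706],
       [ 0.4186,  0.647 , -0.6373]]), 't': array([-0.4845,  0.2361,  0.8537])}
clamp [(array([266., 188.]), 0.87)]
stop [(array([294., 204.]), 0.57), (array([258., 163.]), 0.17)]
jaw_face []
cap_centre [(array([257., 165.]), 0.56)]
long_blank [(array([349., 273.]), 0.82)]
square_blank [(array([280., 188.]), 0.8), (array([235., 211.]), 0.76), (array([348., 203.]), 0.69)]
middle_blank [(array([435., 290.]), 0.8)]
top {'fx': 463.52850148317435, 'fy': 463.52850148317435, 'cx': 319.92974918600015, 'cy': 201.0903924622322, 'R': array([[ 0.0057, -0.9998, -0.0173],
       [-0.9841, -0.0026, -0.1775],
       [ 0.1774,  0.0181, -0.984 ]]), 't': array([-0.0121,  0.5578,  1.1209])}
clamp [(array([250., 220.]), 0.64), (array([444., 249.]), 0.5)]
stop [(array([282., 218.]), 0.44)]
jaw_face [(array([247., 220.]), 0.77), (array([374., 222.]), 0.54)]
cap_centre [(array([223., 224.]), 0.55), (array([429., 171.]), 0.46)]
long_blank [(array([377., 221.]), 0.57)]
square_blank [(array([255., 265.]), 0.77), (array([306., 170.]), 0.63), (array([268., 220.]), 0.61)]
middle_blank [(array([429., 172.]), 0.55)]
0.8 [[-0.9677  0.252  -0.    ]
 [ 0.252   0.9677  0.0001]
 [ 0.      0.0001 -1.    ]]
```

View pics/scene0.png

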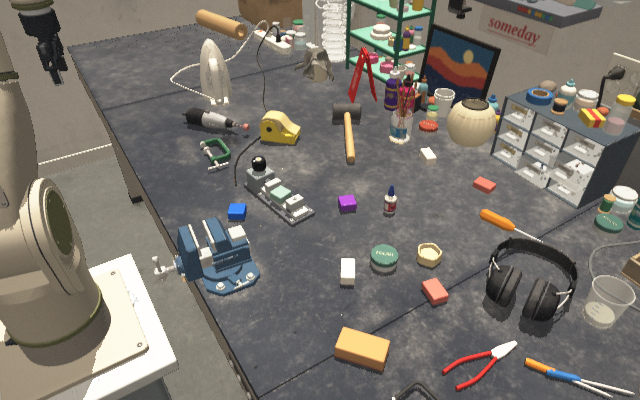

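View pics/top0.png

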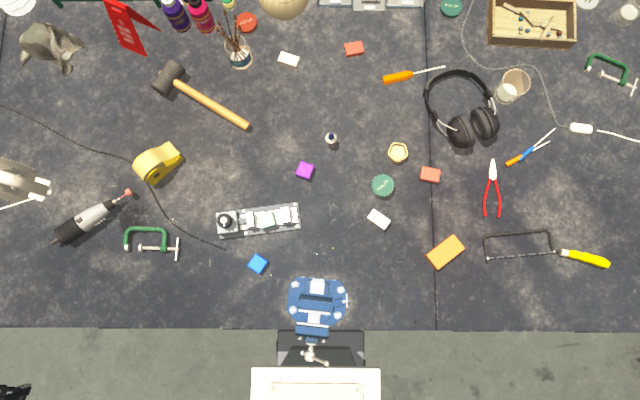

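Candidates for the long blank: white block scene (348,271)/top (379,219), red block (434,291)/(430,174), and white (428,154) and red (484,185) stock at the back. For the square blank: pale green in the clamp (280,192)/top (265,219), with blue (237,211) and purple (347,203) as look-alikes. I choose the front white block and the pale one in the clamp, and check both in one crop.

Run:
```python
import cv2,numpy as np
t=cv2.imread("pics/top0.png");s=cv2.imread("pics/scene0.png")
a=cv2.resize(t[195:245,210:310],(800,400),interpolation=cv2.INTER_CUBIC)
b=cv2.resize(t[200:240,360:400],(200,200),interpolation=cv2.INTER_CUBIC)
c=cv2.resize(s[150:225,240:315],(300,200)[:1]+(200,),interpolation=cv2.INTER_CUBIC)
d=cv2.resize(s[250:290,330:370],(300,200),interpolation=cv2.INTER_CUBIC)
cv2.imwrite("pics/crop1.png",np.vstack([a,np.hstack([b,c,d])]))
```

```text
(no output)
```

View pics/crop1.png

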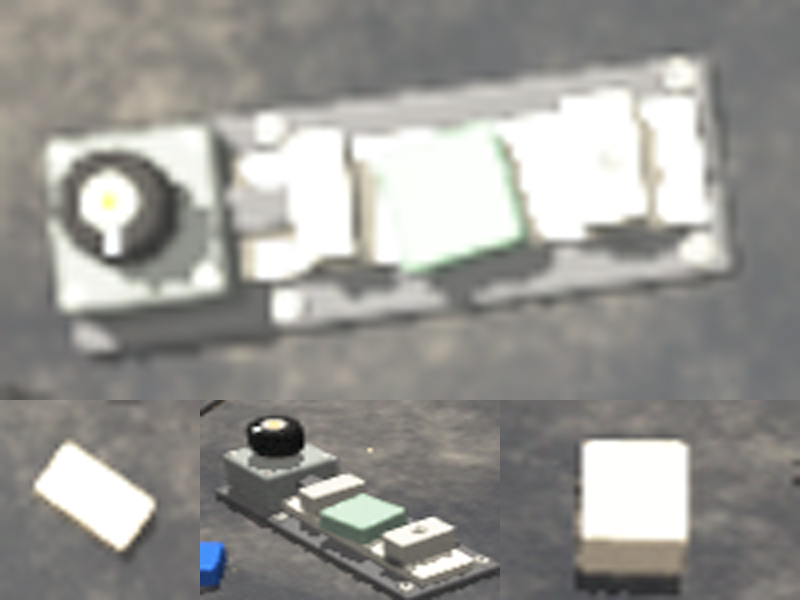

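The crop confirms both: pale green square, slightly yawed, in the clamp (top px 266,219), and the white block long and narrow with tall sides. Knob is at (224,220), stop at the right end. Next I fit poses from outlines in both views.

```bash
cat > h.py <<'E'
from station import manip
import cv2,numpy as np
from scipy.optimize import minimize,least_squares
np.set_printoptions(precision=4,suppress=True)
C={n:manip.get_calibration(n) for n in("scene","top")}
def proj(n,X):
    c=C[n];p=np.atleast_2d(X)@c["R"].T+c["t"]
    return np.c_[c["fx"]*p[:,0]/p[:,2]+c["cx"],c["fy"]*p[:,1]/p[:,2]+c["cy"]]
def unproj(n,uv,z):
    c=C[n];d=c["R"].T@np.array([(uv[0]-c["cx"])/c["fx"],(uv[1]-c["cy"])/c["fy"],1]);o=-c["R"].T@c["t"]
    return (o+d*(z-o[2])/d[2])
def Rz(a): return np.array([[np.cos(a),-np.sin(a),0],[np.sin(a),np.cos(a),0],[0,0,1]])
def region(n,t,uv):
    r=[d for d in manip.outline_of(n,t) if np.hypot(*(np.array(d["uv"])-uv))<18]
    return r[0]["region"] if r else None
K=8
def box_fit(regs,size,z0,p0):
    """regs {cam:mask}; fit x,y,yaw of a box by silhouette IoU"""
    def cost(p):
        s=0
        V=np.array([[a*size[0]/2,b*size[1]/2,c*size[2]] for a in(-1,1) for b in(-1,1) for c in(0,1)])@Rz(p[2]).T+[p[0],p[1],z0]
        for n,m in regs.items():
            q=proj(n,V);o=np.floor(q.min(0)-12).astype(int);w=np.ceil(q.max(0)+12).astype(int)-o
            M=np.kron(m[o[1]:o[1]+w[1],o[0]:o[0]+w[0]].astype(np.uint8),np.ones((K,K),np.uint8))
            D=np.zeros_like(M);cv2.fillConvexPoly(D,cv2.convexHull(np.round((q-o+.5)*K).astype(np.int32)),1)
            s+=1-(M&D).sum()/(M|D).sum()
        return s
    best=None
    for a in p0[2]:
        S=np.array([[p0[0],p0[1],a]]*4)+np.vstack([np.zeros(3),np.diag([.012,.012,.3])])
        r=minimize(cost,S[0],method="Nelder-Mead",options=dict(initial_simplex=S,xatol=1e-4,fatol=1e-5))
        if best is None or r.fun<best.fun: best=r
    return best.x,best.fun
E
cat > m.py <<'E'
from h import *
for n in C: manip.get_image(n)
for t,us,ut,size,z0 in(("long_blank",(348,272),(379,219),(.031,.056,.027),0),("square_blank",(280,190),(268,220),(.041,.041,.023),.02)):
    R={"scene":region("scene",t,us),"top":region("top",t,ut)}
    for k in(("scene",),("top",),("scene","top")):
        r={n:R[n] for n in k if R[n] is not None}
        if r: x,y,_=unproj("top",ut,z0+.02);print(t,k,*box_fit(r,size,z0,(x,y,np.arange(0,3.1,.5))))
print("knob pin",unproj("top",(223.5,220),.085),unproj("scene",(262.5,159.4),.085))
def T(x,y): return (210+x/8-.5+.06,195+y/8-.5+.06)
cap=manip.outline_of("top","cap_centre");cs=manip.outline_of("scene","cap_centre")
for n,L in(("top",cap),("scene",cs)):
    for d in L[:2]:
        v,u=np.nonzero(d["region"]);print(n,d["score"],u.mean(),v.mean(),len(u),unproj(n,(u.mean(),v.mean()),.073))
for nm,p,z in(("pin",(110,198),.085),("base R1",(711,57),.008),("base R2",(735,270),.008),("jaw1",(350,130),.046),("jaw2",(357,260),.046),("stop1",(503,115),.046),("stop2",(527,240),.046),("h1",(45,140),.05),("h2",(215,122),.05),("h3",(232,290),.05),("h4",(60,312),.05)):
    print(nm,unproj("top",T(*p),z))
E
python3 m.py
```

```text
long_blank ('scene',) [ 0.5193 -0.1566  2.526 ] 0.14467588370481155
long_blank ('top',) [ 0.5152 -0.1585  2.562 ] 0.17278918584253433
long_blank ('scene', 'top') [ 0.5169 -0.1595 -0.6188] 0.33202460311666804
square_blank ('scene',) [0.5128 0.13   1.8987] 0.128005818446293
square_blank ('top',) [0.5122 0.1285 3.4838] 0.14637257507308
square_blank ('scene', 'top') [0.5125 0.1288 1.8883] 0.278838100497099
knob pin [0.504  0.2246 0.085 ] [0.5141 0.2175 0.085 ]
top 0.47 223.80208333333334 220.99479166666666 192 [0.5032 0.2265 0.073 ]
scene 0.55 258.48768472906403 163.70935960591132 203 [0.5038 0.2221 0.073 ]
pin [0.5057 0.2251 0.085 ]
base R1 [0.5637 0.0473 0.008 ]
base R2 [0.4936 0.0385 0.008 ]
jaw1 [0.5331 0.1588 0.046 ]
jaw2 [0.4918 0.1553 0.046 ]
stop1 [0.5381 0.1104 0.046 ]
stop2 [0.4983 0.1019 0.046 ]
h1 [0.529  0.2545 0.05  ]
h2 [0.5349 0.2009 0.05  ]
h3 [0.4817 0.1935 0.05  ]
h4 [0.4746 0.2473 0.05  ]
```

```bash
cat >> h.py <<'E'
def Rt(a):
    y=np.array([np.cos(a),np.sin(a),0]);z=np.array([0,0,-1.]);return np.c_[np.cross(y,z),y,z]
def st(s=""):
    print(s,"t",round(manip.read_time_s(),2),"tcp",np.array(manip.read_tool_pos()),"F",np.array(manip.read_wrist_force()),"open",round(manip.read_opening(),4),"grip",round(manip.read_grasp_force(),1))
E
python3 - <<'E'
from h import *
for a in(.317,.317-np.pi): print(a,manip.ik([.5125,.1288,.15],Rt(a)))
a=.317
manip.move_to([.5125,.1288,.15],Rt(a));st()
manip.move_linear([.5125,.1288,.020],rate=.15);st()
manip.grab(40);st()
manip.move_linear([.5125,.1288,.14],rate=.15);st()
cv2.imwrite("pics/s1.png",cv2.resize(manip.get_image("scene")[110:260,190:390,::-1],(800,600)))
E
```

```text
0.317 [-0.7634  0.188   0.481   1.8434 -0.0956  1.1328  0.068 ]
-2.824592653589793 None
 t 3.35 tcp [0.5124 0.1303 0.1501] F [-1.3314 -0.2246  0.2242] open 0.0854 grip 0.0
 t 4.37 tcp [0.5131 0.129  0.0208] F [0.1448 0.0009 0.1866] open 0.0856 grip 0.0
 t 4.85 tcp [0.5129 0.129  0.0206] F [-1.2591  0.4932  6.2875] open 0.04 grip 40.8
 t 5.8 tcp [0.5119 0.1287 0.139 ] F [ 0.0391  0.8319 -1.0359] open 0.04 grip 40.3
```

View pics/s1.png

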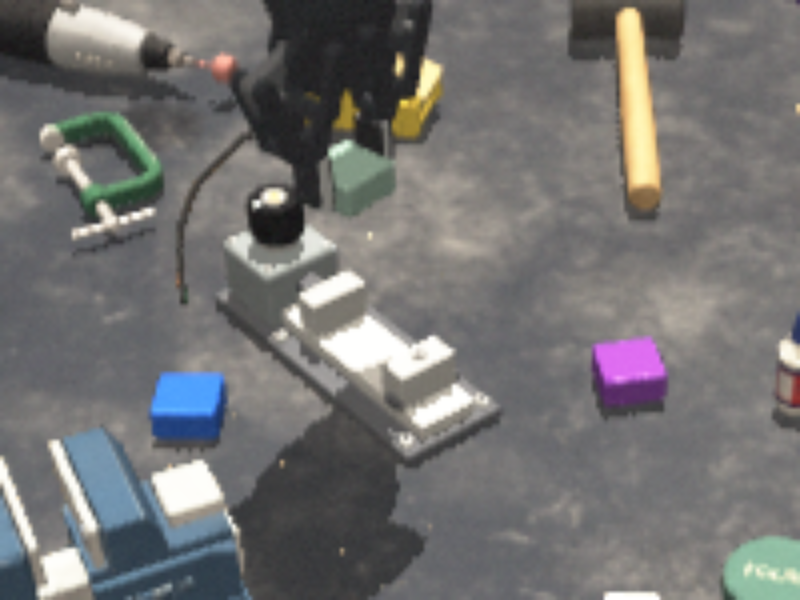

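The block is held level and the bed is free. Setting it down on the far side of the clamp.

Run:
```python
from h import *
P=[.622,.15]
manip.move_linear(P+[.13],rate=.2)
manip.move_linear(P+[.008],rate=.15);st()
for z in(.005,.003,.002,.001,0.0):
    manip.move_linear(P+[z],rate=.03);f=manip.read_wrist_force();st(z)
    if f[2]>4: break
manip.open_gripper();st()
manip.move_linear(P+[.15],rate=.2)
manip.move_to([.517,-.159,.20],Rt(-.6));st()
for n in C: cv2.imwrite(f"pics/{n}2.png",manip.get_image(n)[:,:,::-1])
S=cv2.imread("pics/scene2.png");T=cv2.imread("pics/top2.png")
cv2.imwrite("pics/v2.png",np.vstack([cv2.resize(T[160:250,205:325],(800,600))[200:500],cv2.resize(S[140:230,230:350],(400,300)).repeat(2,1) if 0 else cv2.resize(S[140:215,220:420],(800,300))]))
# long blank by colour in the first pictures
R={}
for n,u in(("scene",(348,272)),("top",(379,219))):
    im=cv2.imread(f"pics/{n}0.png");m=(im.min(2)>(130)).astype(np.uint8)
    _,L=cv2.connectedComponents(m);R[n]=L==L[u[1],u[0]];print(n,R[n].sum())
print(box_fit({"top":R["top"]},(.031,.056,.027),0,(.517,-.159,[2.54])))
print(box_fit({"scene":R["scene"]},(.031,.056,.027),0,(.517,-.159,[2.54])),box_fit(R,(.031,.056,.027),0,(.517,-.159,[2.54])))
```

```text
t 7.53 tcp [0.6227 0.1501 0.0091] F [ 0.5927 -0.8407  0.4813] open 0.0403 grip 40.3
0.005 t 7.78 tcp [0.6222 0.1501 0.0054] F [-0.4031 -0.3392 -0.1472] open 0.0399 grip 40.3
0.003 t 8.03 tcp [0.6219 0.15   0.0029] F [ 0.2128 -0.1583 -0.1141] open 0.04 grip 40.3
0.002 t 8.28 tcp [0.622  0.15   0.0019] F [ 0.2921  0.275  -0.158 ] open 0.0402 grip 40.3
0.001 t 8.53 tcp [0.6219 0.15   0.0009] F [-0.3216 -0.3454 -0.5429] open 0.0401 grip 40.3
0.0 t 8.78 tcp [0.6221 0.1501 0.0006] F [-2.8715 -0.5324  6.0695] open 0.0402 grip 41.0
 t 9.29 tcp [ 0.622   0.15   -0.0001] F [-0.0957 -0.0117  0.0903] open 0.0851 grip 0.0
 t 11.44 tcp [ 0.5178 -0.1572  0.1997] F [-0.1424  0.5897  0.3654] open 0.0853 grip 0.0
scene 300
top 293
(array([ 0.5196, -0.16  ,  2.5042]), np.float64(0.1019535716061043))
(array([ 0.5199, -0.1574,  2.5233]), np.float64(0.3113624827786238)) (array([ 0.5188, -0.1599,  2.5221]), np.float64(0.4245322366809088))
```

View pics/v2.png

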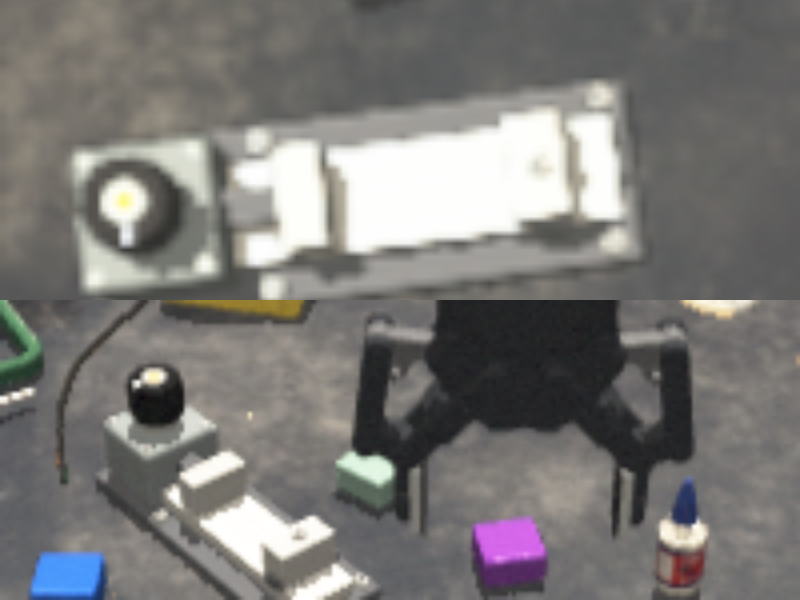

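Run:
```python
from h import *
top=lambda x,y:((x+.5)/6.667+204.5,(y+.5)/6.667+189.5)
sc=lambda x,y:((x+.5)/4+219.5,(y-300+.5)/4+139.5)
S,B=-1,-2
pts=[("top",top(123,200),(.101,0,.085)),("top",top(322,141),(.034,-.02,.046)),("top",top(327,250),(.034,.02,.046)),
("top",top(501,112),("s",-.02,.046)),("top",top(518,224),("s",.02,.046)),
("top",top(70,152),(.128,-.028,.05)),("top",top(210,136),(.074,-.028,.05)),("top",top(222,275),(.074,.028,.05)),("top",top(86,292),(.128,.028,.05)),
("top",top(627,84),("b",-.036,.008)),("top",top(643,262),("b",.036,.008)),
("scene",sc(153,377),(.101,0,.085)),("scene",sc(243,469),(.034,-.02,.046)),("scene",sc(189,503),(.034,.02,.046)),
("scene",sc(310,518),("s",-.02,.046)),("scene",sc(265,546),("s",.02,.046)),
("scene",sc(105,418),(.128,.028,.05)),("scene",sc(216,430),(.074,-.028,.05)),("scene",sc(160,452),(.074,.028,.05)),("scene",sc(380,586),("b",-.036,.008))]
def f(p,P):
    r=[]
    for n,uv,(x,y,z) in P:
        x={"s":p[3],"b":p[4]}.get(x,x)
        r+=list(proj(n,Rz(p[2])@[x,y,z]+[p[0],p[1],0])[0]-uv)
    return np.array(r)
for P in(pts,[q for q in pts if q[0]=="top"],[q for q in pts if q[0]=="scene"]):
    r=least_squares(f,[.517,.124,1.7,-.037,-.08],args=(P,),loss="soft_l1");print(r.x,"knob",r.x[:2]+.101*np.array([np.cos(r.x[2]),np.sin(r.x[2])]));print(f(r.x,P).reshape(-1,2).round(1).tolist())
```

```text
[ 0.5175  0.1245  1.695  -0.0374 -0.0815] knob [0.505  0.2247]
[[0.4, 0.0], [-0.3, 0.1], [0.4, -0.7], [0.9, 1.0], [-0.0, -0.2], [-0.1, -0.5], [0.2, -0.6], [0.3, 0.4], [-0.7, 0.5], [-0.5, -0.4], [0.2, 0.1], [0.1, 0.3], [0.4, -1.3], [0.7, -3.7], [0.6, -0.2], [-1.5, -0.6], [-1.4, 0.7], [0.6, -1.0], [-3.8, 1.7], [-0.2, 1.0]]
[ 0.5174  0.1246  1.6956 -0.0367 -0.082 ] knob [0.5049 0.2248]
[[0.4, 0.1], [-0.4, 0.1], [0.3, -0.6], [0.5, 1.1], [-0.4, -0.1], [-0.1, -0.4], [0.1, -0.6], [0.3, 0.5], [-0.8, 0.5], [-0.4, -0.4], [0.3, 0.1]]
[ 0.5178  0.1238  1.6967 -0.0387 -0.0792] knob [0.5052 0.224 ]
[[0.3, 0.4], [0.6, -1.2], [0.9, -3.6], [1.2, 0.2], [-1.0, -0.3], [-1.2, 0.9], [0.8, -0.9], [-3.6, 1.8], [-0.5, 0.6]]
```

Run:
```python
from h import *
T=cv2.imread("pics/top0.png");
print(manip.search_frame("scene","tin")[:1],[ (d["uv"],d["score"]) for d in manip.search_frame("top","tin")])
print(unproj("top",(383,185),.02),unproj("scene",(384.5,256),.02))
```

```text
[{'uv': [383.7, 256.9], 'score': 0.94}] []
[ 0.6062 -0.1731  0.02  ] [ 0.6071 -0.1713  0.02  ]
```

Run:
```python
from h import *
a=-.62;u=np.array([np.cos(a),np.sin(a)])
b=np.array([.519,-.159]);q=list(b-.007*u)
manip.move_linear(q+[.10],orientation=Rt(a),rate=.2)
manip.move_linear(q+[.006],rate=.12);st()
manip.grab(40);st()
manip.move_linear(q+[.13],rate=.15);st()
print(manip.ik([.5175,.1243,.13],Rt(.124)))
yaw=1.695;c=np.array([.5175,.1243])+Rz(yaw)[:2,0]*-.002
manip.move_to(list(c)+[.13],Rt(.124));st()
manip.move_linear(list(c)+[.075],rate=.15);st()
S=manip.get_image("scene")[:,:,::-1];T=manip.get_image("top")[:,:,::-1]
cv2.imwrite("pics/v3.png",np.hstack([cv2.resize(S[130:220,230:320],(400,400),interpolation=2),cv2.resize(T[180:250,210:310],(400,400),interpolation=2)]))
```

```text
t 13.22 tcp [ 0.5138 -0.1552  0.0067] F [ 1.4493 -0.1468  0.7659] open 0.0853 grip 0.0
 t 13.78 tcp [ 0.5137 -0.155   0.0065] F [-0.3708  0.1506  5.3481] open 0.0304 grip 40.5
 t 14.75 tcp [ 0.5127 -0.1547  0.1291] F [ 0.1181 -0.3978 -0.802 ] open 0.0299 grip 39.8
[-0.9012  0.2387  0.6605  1.8621 -0.1639  1.0952 -0.0549]
 t 15.82 tcp [0.5181 0.1203 0.1299] F [ 0.1817 -0.7099 -0.2495] open 0.0304 grip 39.7
 t 16.34 tcp [0.5182 0.1213 0.0754] F [ 0.1101  0.698  -1.7424] open 0.0299 grip 39.7
```

View pics/v3.png

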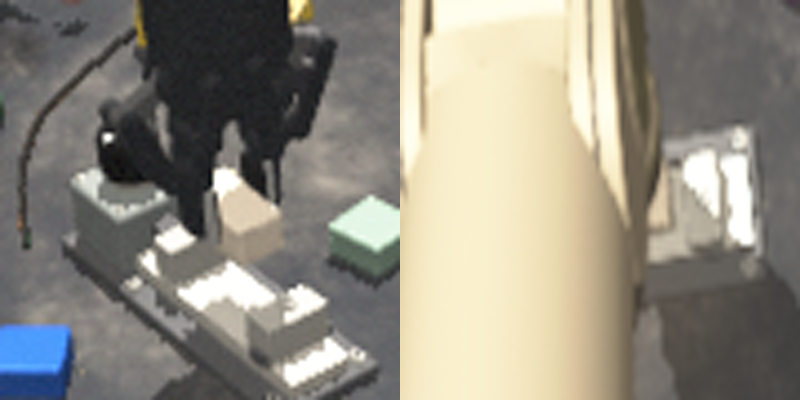

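Run:
```python
from h import *
for y in(-.0155,.0155):
  for z in(.069,.096):
    w=np.array([.5181,.1213,z]);w=w+Rz(1.695)@[-.028,y,0]
    print(y,z,(proj("scene",w)[0]-[230,130])*400/90)
w=proj("scene",np.array([.5181,.1213,.069])+Rz(1.695)@[-.028,-.0155,0])[0];w2=proj("scene",np.array([.5181,.1213,.069])+Rz(1.695)@[-.018,-.0155,0])[0];print((w2-w)*400/90)
```

```text
-0.0155 0.069 [285.9898 248.3552]
-0.0155 0.096 [283.6161 207.7326]
0.0155 0.069 [239.1931 270.6437]
0.0155 0.096 [236.0281 229.7949]
[-10.9553  -8.4858]
```

Run:
```python
from h import *
S=manip.get_image("scene")[:,:,::-1];o=np.array([265,155]);k=12
im=cv2.resize(S[155:205,265:330],None,fx=k,fy=k,interpolation=cv2.INTER_CUBIC)
p=manip.read_tool_pos()
for off,col in((0,(0,0,255)),(.005,(255,0,0))):
  for z in(-.0065,.0205):
    q=[proj("scene",np.array([p[0],p[1],p[2]+z])+Rz(1.695)@[x+off,y,0])[0] for x,y in((.028,-.0155),(-.028,-.0155),(-.028,.0155),(.028,.0155))]
    cv2.polylines(im,[np.int32((np.array(q)-o+.5)*k)],True,col,1)
cv2.imwrite("pics/v4.png",im)
```

```text
(no output)
```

View pics/v4.png

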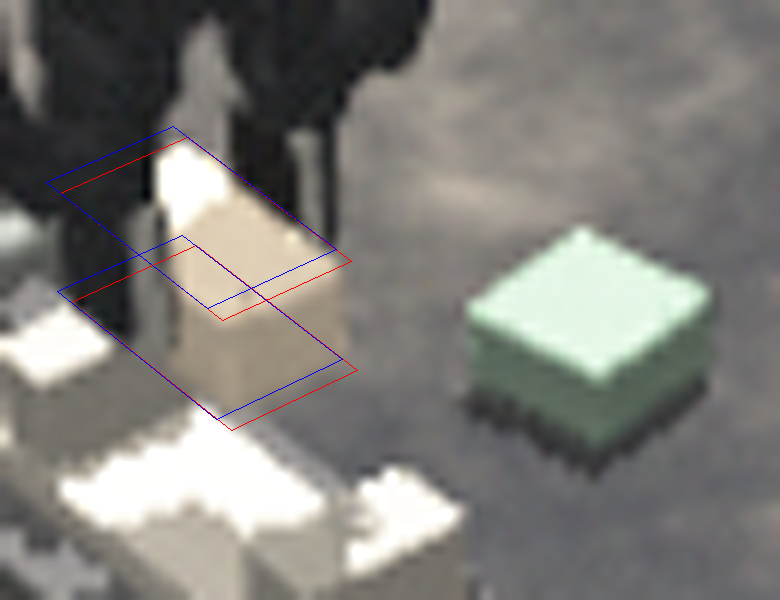

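The overlay (red = no offset) fits the block to within 1–2 mm, so I lower it into the gap and release on contact.

Run:
```python
from h import *
c=list(np.array([.5175,.1243])+Rz(1.695)[:2,0]*-.003)
manip.move_linear(c+[.05],rate=.1);st()
manip.move_linear(c+[.030],rate=.06);st()
for z in(.028,.027,.026,.025,.024,.023):
    manip.move_linear(c+[z],rate=.03);f=manip.read_wrist_force();st(z)
    if f[2]>3: break
manip.open_gripper();st()
manip.move_linear(c+[.15],rate=.2)
manip.move_to([.52,-.12,.25],Rt(.124));st()
S=manip.get_image("scene")[:,:,::-1];T=manip.get_image("top")[:,:,::-1]
cv2.imwrite("pics/s5.png",S);cv2.imwrite("pics/t5.png",T)
cv2.imwrite("pics/v5.png",np.hstack([cv2.resize(S[145:215,240:310],(400,400),interpolation=2),cv2.resize(T[195:245,210:310],(400,400),interpolation=2)]))
for a in(.124,1.3,1.6,-1.2,-1.5,-1.8,1.9): print(a,manip.ik([.505,.2245,.12],Rt(a)))
```

```text
t 16.89 tcp [0.5178 0.1212 0.05  ] F [-0.8147 -0.1728 -0.2149] open 0.0298 grip 39.7
 t 17.38 tcp [0.5177 0.1211 0.0297] F [ 0.2758  0.2776 -1.3619] open 0.0297 grip 39.7
0.028 t 17.62 tcp [0.5179 0.1214 0.0281] F [ 0.0311 -0.0085 -0.7975] open 0.0295 grip 39.7
0.027 t 17.88 tcp [0.5179 0.1213 0.027 ] F [ 0.4039 -1.0712 -0.8355] open 0.0299 grip 39.7
0.026 t 18.12 tcp [0.518  0.1214 0.0264] F [-2.654  -0.889   6.3477] open 0.0302 grip 40.5
 t 18.71 tcp [0.5179 0.1213 0.026 ] F [-0.0067  0.5181 -0.2861] open 0.0855 grip 0.0
 t 20.49 tcp [ 0.5201 -0.1181  0.249 ] F [-0.032   0.5862 -0.2576] open 0.0854 grip 0.0
0.124 [-1.1829  0.3368  0.8127  1.8252 -0.2732  1.0958 -0.1476]
1.3 [-1.0834  0.3083  0.6862  1.8209 -0.2187  1.089   0.9819]
1.6 [-1.057   0.3025  0.6536  1.8198 -0.206   1.0878  1.271 ]
-1.2 [-1.1253  0.319   0.7388  1.8228 -0.2403  1.0914 -1.4996]
-1.5 [-1.1452  0.3247  0.7641  1.8236 -0.2512  1.0927 -1.7903]
-1.8 [-1.1667  0.3314  0.7918  1.8245 -0.2635  1.0944 -2.0798]
1.9 [-1.0252  0.2961  0.6145  1.8183 -0.1913  1.0866  1.5584]
```

View pics/v5.png

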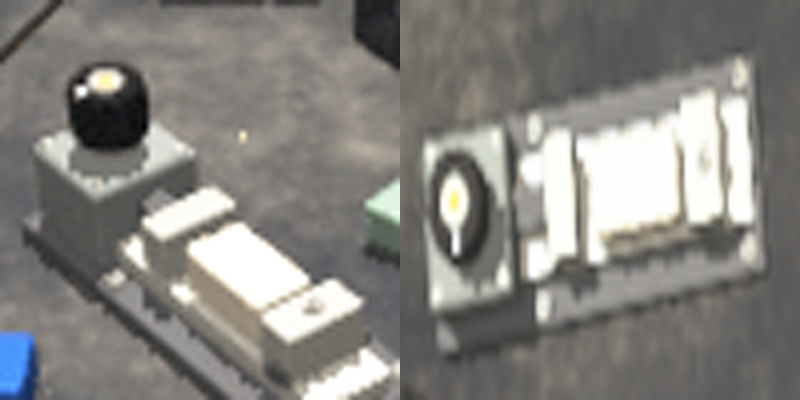

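The block lies flat and straight, centred across the bed and close to the stop. Next I turn the knob with joint 7, watching the moment about the axis.

```bash
cat > turn.py <<'E'
from h import *
k=[.505,.2245];a=1.6
manip.move_to(k+[.14],Rt(a))
manip.move_linear(k+[.057],rate=.12);st()
manip.grab(70);st()
j=np.array(manip.read_joint_pos());q0=j[6];base=np.array(manip.read_ft_torque())[2];print("base",base,q0)
hit=None
for i in range(25):
    j[6]-=.1;manip.move_j(j)
    m=np.mean([manip.read_ft_torque()[2] for _ in range(3)]);th=q0-manip.read_joint_pos()[6]
    print(round(th,3),round(m,3),np.array(manip.read_wrist_force()).round(1),round(manip.read_time_s(),1))
    if hit is None and th>.7 and abs(m)>.19: hit=th;print("hit")
    if hit is not None and th>hit+.45: break
    if np.abs(manip.read_wrist_force()).max()>30: print("force");break
    if hit is None and th>2.0: break
E
python3 turn.py
```

```text
t 22.79 tcp [0.5056 0.2245 0.0577] F [ 0.0351 -0.3663  0.4588] open 0.0854 grip 0.0
 t 23.33 tcp [0.5052 0.2251 0.0577] F [-2.6804  0.7     6.2651] open 0.0325 grip 68.8
base -0.02842231317791685 1.320433694137194
0.098 -0.146 [-0.4  0.2  2. ] 23.6
0.196 -0.087 [-0.6  0.5  0.9] 23.8
0.295 -0.075 [-0.1  2.   1.9] 24.1
0.394 -0.073 [-0.5  2.4  2.4] 24.3
0.494 -0.156 [-0.1  2.   1.3] 24.6
0.594 -0.078 [-0.7  3.8  2.3] 24.8
0.694 -0.141 [-0.   4.4  1.6] 25.1
0.794 -0.059 [0.7 5.2 0.3] 25.3
0.894 -0.101 [0.5 5.  0.7] 25.6
0.994 -0.129 [ 1.2  5.1 -0.1] 25.8
1.094 -0.068 [1.8 6.4 0.6] 26.1
1.194 -0.093 [ 1.7  5.4 -0.3] 26.3
1.294 -0.112 [ 2.5  7.1 -2. ] 26.6
1.394 -0.076 [ 2.   6.8 -1. ] 26.8
1.494 -0.076 [ 2.9  6.2 -1.9] 27.1
1.594 -0.179 [ 3.7  7.1 -2.3] 27.3
1.693 -0.076 [ 3.8  7.2 -1.6] 27.6
1.794 -0.143 [ 4.3  7.3 -2.7] 27.8
1.894 -0.082 [ 3.9  6.7 -3.3] 28.1
1.994 -0.11 [ 4.8  6.6 -2.1] 28.3
2.094 -0.079 [ 4.   6.4 -3.1] 28.6
```

Run:
```python
from h import *
S=manip.get_image("scene")[:,:,::-1];T=manip.get_image("top")[:,:,::-1]
cv2.imwrite("pics/v6.png",np.hstack([cv2.resize(S[125:215,230:320],(400,400),interpolation=2),cv2.resize(cv2.imread("pics/s5.png")[125:215,230:320],(400,400),interpolation=2)]))
```

```text
(no output)
```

View pics/v6.png

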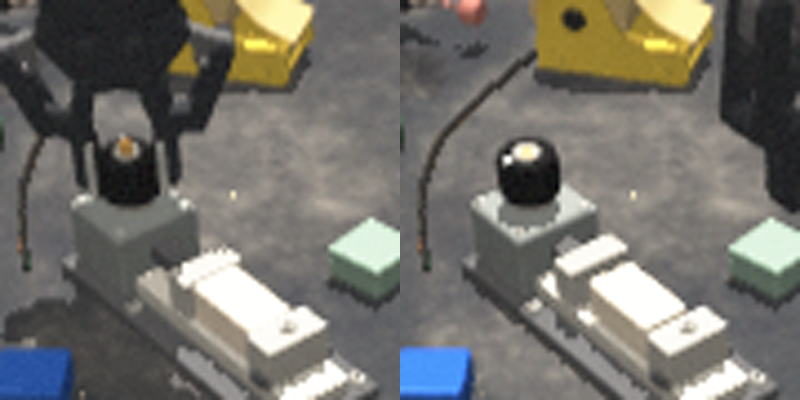

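The jaw now touches the block, and a brown pin shows above the knob at crop (125,145). I release, back off and measure the pin.

Run:
```python
from h import *
manip.open_gripper()
manip.move_linear([.505,.2245,.17],rate=.2)
manip.move_to([.52,-.12,.25],Rt(.124));st()
S=manip.get_image("scene")[:,:,::-1];T=manip.get_image("top")[:,:,::-1]
cv2.imwrite("pics/s7.png",S)
k=10;a=cv2.resize(S[145:185,240:280],(400,400),interpolation=2)
w=np.array([.505,.2245,0])
for h in(0,.0032,.006,.009,.016):
    p=(proj("scene",w+[0,0,.085+h])[0]-[240,145]+.5)*k;cv2.line(a,(int(p[0])+25,int(p[1])),(int(p[0])+45,int(p[1])),(0,0,255),1);print(h,p)
b=cv2.resize(T[195:245,210:310],(400,400),interpolation=2)
c=cv2.resize(S[145:215,240:310],(400,200),interpolation=2)
cv2.imwrite("pics/v7.png",np.vstack([np.hstack([a,b]),np.hstack([c,cv2.resize(cv2.imread("pics/s5.png")[145:165,240:280],(400,200),interpolation=2)])]))
```

```text
t 31.29 tcp [ 0.5201 -0.1187  0.2493] F [-0.5142  0.9911  0.005 ] open 0.085 grip 0.0
0 [185.3937 146.7146]
0.0032 [184.1604 136.1149]
0.006 [183.0776 126.8094]
0.009 [181.9138 116.8072]
0.016 [179.1832  93.3389]
```

View pics/v7.png

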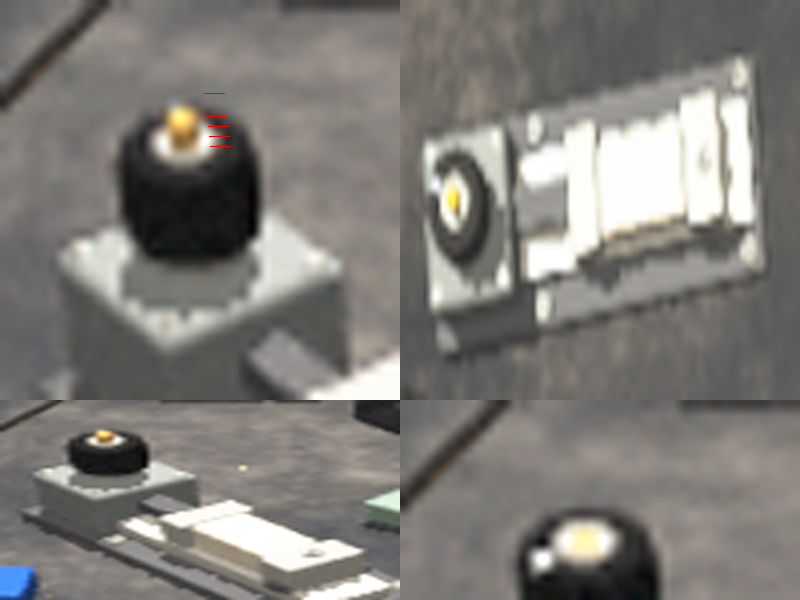

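The pin stands out about 6–8 mm, or 0.8–0.9 rad of slip, so the clutch has clicked and is well short of overwound. The block is held between jaw and stop, and the arm is clear.

```bash
python3 -c "
from station import manip
print(manip.close_job(),manip.read_time_s())"
```

```text
the job is handed in; nothing more can be done
the job is handed in; nothing more can be done
```

I handed the job in: the square block lies flat on the bench beside the clamp, and the long blank is clamped lengthwise between jaw and stop. The clutch clicked, with an estimated 0.8 rad of slip against the 2.0 limit, and the clock read about 31 s at the last check.

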